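Line up the apertures of a light-beam gauge and hold the glass test cell in its beam

ROBOT

A 6-joint arm with a two-finger parallel gripper is mounted at the origin on a cart in front of the work surface, level with it; the furniture and walls round the work are solid. World frame = base frame: x ahead of the robot, y to its left, z up, the work surface at z = 0. Lengths are in mm, angles in degrees, forces in N, time in s.
With the tool pointing down it reaches from about 375 to 825 mm from the base axis. Payload 5.5 kg.
Tool frame: the origin (TCP) lies on the centre line of the jaws, within the pads' length; the fingertips stand 22 mm ahead of it and the grasp point (between the pads) lies 3 mm ahead of it (tcp_to_tips is the z of the fingertips in the tool frame, in mm); z points along the fingers, y is the line along which they close (so a half turn about z gives the same grasp; the last joint's range is limited). The gripper opens to 85 mm and grips with 20 to 120 N. Pads are 22 mm wide; open, the fingers measure 114 mm over their backs; the gripper's body (76 mm by 85 mm) begins 54 mm behind the grasp point. The pads swing forward as they close: fully open they stand 13 mm farther back than shut.
Start: joints at [71.849, 17.962, -2.699, 69.339, 0, 90], TCP at [186.913, 570.139, 253.299] pointing down, gripper open.
Joint ranges: [-152.73, 152.73], [-39.44, 99.34], [-58.76, 71.6], [-118.89, 123.64], [-81.53, 83.1], [-180, 180]. Speed limits (degrees/s): [136.94, 136.94, 172.46, 180, 180, 180].

INTERFACE

Orientations are given as a 3x3 rotation matrix whose columns are the frame's x, y, z axes.
In Python, from rig import get_state, capture, camera_params, sign_off, tcp_to_tips gives the robot as it stands.
- The arm moves only by the shell command python3 -m crank 'ROWS' [OPENING] [FORCE]. ROWS is JSON, one flat list of numbers, 6 for each row, row after row: the shift along the tool's x, y, z in units of 0.05 m (1.0 is 0.05 m), then the turn, a rotation vector about the tool's x, y, z in units of 0.12 rad (1.0 is 0.12 rad). A call has 1 to 10 rows; each row shifts and turns the commanded pose from where the row before left it, along the tool's axes as they then stand; what a row does not reach is not made up. A row lasts 1/10 s, in which the tool goes at most 50 mm and 8.59 degrees, less where a joint would pass 70% of its speed; a pose out of reach is approached as far as the arm can. A call with a number of a shift or a turn outside -1 to 1 is refused whole. A call with a gripper value outside its range is refused whole. OPENING is the opening, from 0 (shut) to 1 (fully open), set as the call begins (- or left out, the last holds). The fingers move at their own pace and stop on an object; FORCE is the grip in N (left out, the last holds). Time passes only in rows, so rows that do not move let the fingers close. It gives the time, the measured TCP pose, the force, the opening and the grip force at its end, in the units of the state.
- get_state(): the state, without advancing time (a new reading comes with each control period).
- capture(name): name is "scene" or "top" or "wrist"; returns the picture (420x560x3 uint8, blue, green, red); there is no depth.
- camera_params(name): a dict with "mtx" (3x3 intrinsics, pixels), "dist_coeffs" ([k1, k2, p1, p2, k3] as OpenCV has them; the pictures are not rectified), "R" (3x3) and "t" (3): a world point X has camera coordinates R X + t. Camera axes: x right, y down, z forward; pixel columns grow to the right and rows downward; lengths in mm; the calibration is good to about 2 mm. A picture is of the moment at which its call begins: read the wrist's pose just before it. camera_params takes no time and is no camera call; for the wrist camera it gives the pose at the moment of the call.
- sign_off(): hands the job in; it is judged then, once.
The state is a dict: "time": time; "joint_positions": joint angles; "qvel": joint speeds; "tau": joint torques, N m; "tool_pos": TCP position; "orientation": TCP orientation; "ft_force": force on the tool from outside, world axes, zero at the start; "torque": the same for the moment, N m; "finger_gap": opening from 0.0 (shut) to 1.0 (fully open); "grip_force": force on a finger pad.
Only numpy, scipy, OpenCV 4.12 (cv2) and the standard library are available. Lean on these libraries where they do the work, as an engineer would, in place of code of your own. Each camera call takes 0.05 s, during which the arm holds its last target. There are 200 camera calls.

TASK

Ready the light-beam gauge: first nudge its two blue aperture blocks straight back until each sits flush against the aluminium fence, so that both bores line up with the lamp and the receiver, and leave them standing there. Then pick up the square glass test cell by its two white frosted faces only, never letting the fingers touch its clear windows, and hold it upright in the light path midway between the two blocks, its centre on the beam and its clear windows facing lamp and receiver, touching nothing but the gripper. Finish while still holding it there, and leave the nut, the strap and the cutter alone.

Things in the scene. Friction and masses are not known exactly. Their poses are not given: they have to be found in the camera images.
- gauge: Light-beam gauge, fixed to the bench: dark steel base plate, top 12 mm above the bench, 370 mm long (its y), 115 mm wide (x from -74 to +41 mm). Origin on the bench under the middle of the beam; +x points to the fence side, away from the robot (yaw within 12 degrees), z up. The beam is not drawn: it runs along the gauge's y at x = 0, 60 mm above the bench.
- fence_mid (a point): Middle of the fence's flat face (gauge x = +22, y = 0, z = 20 mm): a straight aluminium bar along y from -117 to +117 mm, top 28 mm above the bench. A block flush with it has its origin at gauge x = 0 and its axes parallel to the gauge's.
- lamp (a point): Lamp's red lens, on the beam at gauge y = +132 mm, in a black housing 50 mm (x) by 40 mm (y) centred at y = +160 mm, top 84 mm above the bench.
- receiver (a point): Receiver's clear lens, on the beam at gauge y = -132 mm, in a grey housing of the same size centred at y = -160 mm.
- beam_mid (a point): Middle of the light path, on the beam halfway between the two blocks: gauge x = 0, y = 0, 60 mm above the bench. Axes as the gauge's.
- aperture_left: Loose blue block (0.25 kg) on the base plate at about gauge y = +85 mm (lamp side), starts 15 to 34 mm short of the fence, turned up to 9 degrees. Foot 44 (its x) by 36 (y) by 22 mm high, upright on it 32 (x) by 18 mm (y), 74 mm tall in all, 12 mm bore along y 48 mm up. Origin: centre of underside. Pushed low on its foot it slides without tipping and squares itself on the fence.
- aperture_right: The same kind of blue block, on the receiver side at about gauge y = -85 mm.
- cell: Square test cell, 26 by 26 mm, 60 mm tall, about 80 g, upright on the bench to the left of the gauge, at any yaw. Origin: centre of its underside, z up. Clear glass windows face its +x and -x; white frosted grip faces are on its +y and -y, 26 mm apart (24 mm wide). Both pairs of faces look the same under a half turn. Thin black floor and cap.
- cell_centre (a point): Centre of the cell, 30 mm above its underside; axes as the cell's.
- cell_frosted: The two white opaque frosted faces of the cell (part of it; same origin and axes as the cell): at y = +13 and -13 mm, 24 mm wide, from 3 to 60 mm above its underside, so from above they show as two white strips beside the black cap.
- cell_windows: The two clear glass windows of the cell (part of it; same origin and axes as the cell): at x = +13 and -13 mm, 17.5 mm wide.
- clamp_strap: Bystander: loose tan clamp strap with two holes, 76x27x14 mm, lying behind the gauge. Origin: centre of its underside.
- hex_nut_loose: Bystander: loose grey hexagon nut, 23x25x16 mm, lying beyond the cell. Origin: centre of its underside.
- cutter: Bystander: loose brown toothed shell-mill cutter, 39 mm across, 46 mm tall, standing in front of the gauge to the right. Origin: centre of its underside.
Things that resemble listed ones, but are neither listed nor needed, are in the scene too. Leave any purple look-alike of the aperture_left alone.

How it is judged (in metres and radians):
On the way, in this order (a step that is already met when the one before it is completed fails the run):
1. both aperture blocks stand flush against the fence, in line with the beam (x of aperture_left in the frame of gauge between -0.004 and 0.004 m and y of aperture_left in the frame of gauge between 0.06 and 0.11 m and angle between the y axis of each of aperture_left, aperture_right and the y axis of gauge, either way round below 0.08 rad and angle between each of aperture_left, aperture_right's own z axis and vertical below 0.06 rad and height (world z) of each of aperture_left, aperture_right below 0.018 m and x of aperture_right in the frame of gauge between -0.004 and 0.004 m and y of aperture_right in the frame of gauge between -0.11 and -0.06 m), for 0.2 s.
2. the cell is lifted clear, gripped by its frosted faces (contact force between the fingers and cell_frosted above 1 N and height (world z) of cell above 0.02 m), for 0.2 s.
At the end, for the whole second after the job is handed in: Blocks upright, flush at the fence (4 mm, 0.08 rad; within 25 mm of gauge y = 85 and -85 mm). Cell gripped on frosted faces (over 1 N), still, upright and square to the beam (0.12 rad), centre within 6 mm sideways, 10 mm in height, 25 mm along from beam_mid, touching neither gauge nor blocks (all of step 1 and contact force between the fingers and cell_frosted above 1 N and x of cell_centre in the frame of gauge between -0.006 and 0.006 m and y of cell_centre in the frame of gauge between -0.025 and 0.025 m and z of cell_centre in the frame of gauge between 0.05 and 0.07 m and angle between the x axis of cell and the y axis of gauge, either way round below 0.12 rad and angle between cell's own z axis and vertical below 0.12 rad and linear speed of cell below 0.02 m/s and contact force between cell and gauge below 0.2 N and contact force between cell and aperture_left below 0.2 N and contact force between cell and aperture_right below 0.2 N); the arm keeps its last pose, push and grip.
It fails at once if the fingers touch a clear window of the cell (contact force between the fingers and cell_windows above 0.5 N).
It fails at once if a bystander (strap, nut or cutter) is moved more than 25 mm (distance of any of clamp_strap, hex_nut_loose, cutter from where it was at the start of the episode above 0.025 m).
It also fails if it takes over 64 s, if anything falls off the work surface, if the arm or the gripper's body presses on something with over 40 N, if the wrist force passes 120 N, or if a joint passes its speed limit or range.

## Working session

There is one attempt and no reset: what is moved stays moved. The work goes in short steps, Python scripts to look and compute and a shell command to move; the robot and the scene stay as the last step left them, time stands still between calls to the robot, and variables do not carry over. Pictures are saved under pics/ and viewed, at most 13 in all, crops included, and the job is handed in when it is done.

```bash
mkdir -p pics; ls
python3 - <<'E'
from rig import *
import cv2
s=get_state();print({k:s[k] for k in('time','tool_pos','orientation','finger_gap')},tcp_to_tips)
for n in('scene','top','wrist'):
    p=camera_params(n);print(n,p['mtx'],p['dist_coeffs'],p['R'],p['t']);cv2.imwrite(f'pics/{n}0.png',capture(n))
E
```

```text
pics
{'time': 0.0, 'tool_pos': array([186.73532951, 569.60503035, 252.42331222]), 'orientation': array([[-9.50245651e-01,  3.11501084e-01, -5.26801989e-04],
       [ 3.11501528e-01,  9.50244176e-01, -1.67456275e-03],
       [-2.10375896e-05, -1.75534560e-03, -9.99998459e-01]]), 'finger_gap': 0.9981328334590615} 22.0
scene [[474.14678839   0.         274.9454685 ]
 [  0.         474.14678839 210.98078217]
 [  0.           0.           1.        ]] [0.03531006 0.         0.         0.         0.        ] [[ 0.49440894 -0.8692031  -0.00676492]
 [-0.5824623  -0.32551174 -0.7448354 ]
 [ 0.64521118  0.37219359 -0.66721396]] [-320.25505628  368.91174169 1213.60904815]
top [[489.3366589    0.         286.39169883]
 [  0.         489.3366589  210.38857994]
 [  0.           0.           1.        ]] [0.04098302 0.         0.         0.         0.        ] [[ 0.0119477  -0.99992163  0.00373959]
 [-0.99126708 -0.01233531 -0.13129131]
 [ 0.13132715 -0.0021383  -0.99133678]] [ -41.28142397  565.68818867 1545.69254487]
wrist [[304.30646663   0.         278.59422177]
 [  0.         304.30646663 209.54763911]
 [  0.           0.           1.        ]] [-0.0490505  0.         0.         0.         0.       ] [[ 3.11548189e-01  9.50230013e-01 -8.04727522e-04]
 [ 9.01290194e-01 -2.95233990e-01  3.17037659e-01]
 [ 3.01021116e-01 -9.94978014e-02 -9.48412608e-01]] [-599.59737414  -40.58244878  378.95507779]
```

View pics/top0.png

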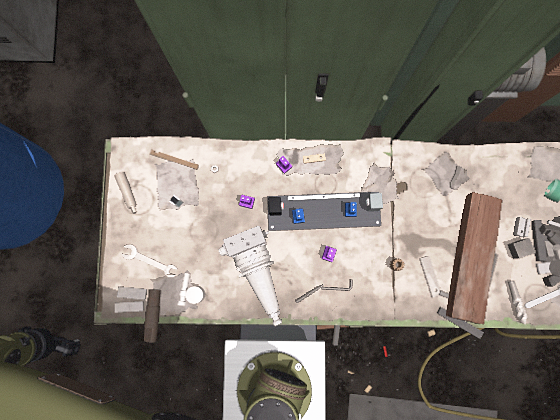

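View pics/scene0.png

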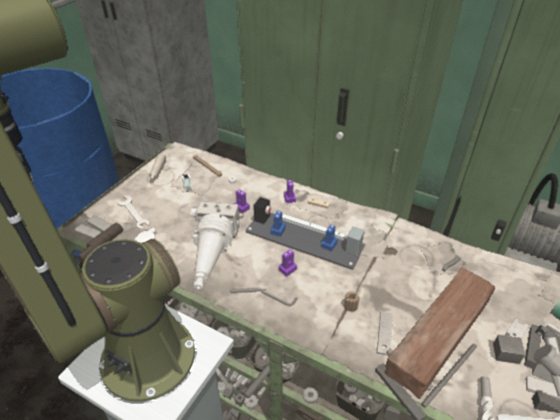

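The top view shows the gauge plate at (268–382, 192–230), lamp (275,206) and receiver (376,200). The blue blocks are at (299,215) and (351,209), the cell at (177,202), and purple decoys at (246,201), (284,162) and (329,253).

```bash
cat > h.py <<'E'
from rig import *
import cv2, numpy as np
def ray(p,uv,z):
    uv=np.array(uv,float).reshape(-1,1,2)
    n=cv2.undistortPoints(uv,p['mtx'],np.array(p['dist_coeffs'])).reshape(-1,2)
    d=np.c_[n,np.ones(len(n))]@p['R']; c=-p['R'].T@p['t']
    return (c+d*((z-c[2])/d[:,2])[:,None])
def proj(p,X):
    return cv2.projectPoints(np.array(X,float).reshape(-1,1,3),cv2.Rodrigues(p['R'])[0],p['t'],p['mtx'],np.array(p['dist_coeffs']))[0].reshape(-1,2)
def blobs(m,amin=30):
    n,l,s,c=cv2.connectedComponentsWithStats(m.astype(np.uint8))
    return [(i,s[i],c[i],l==i) for i in range(1,n) if s[i][4]>=amin]
def toolshift(dw):   # world mm -> tool units
    return np.array(dw)@get_state()['orientation']/50
def st():
    s=get_state();R=s['orientation'];print('t',round(s['time'],2),'tcp',s['tool_pos'].round(1),'yaw_y',np.degrees(np.arctan2(R[1,1],R[0,1])).round(2),'z',R[:,2].round(4),'F',np.round(s['ft_force'],1),'gap',round(s['finger_gap'],3),'g',np.round(s['grip_force'],1))
E
python3 - <<'E'
from h import *
p=camera_params('top')
for n,uv,z in[('lamp',(275,206),84),('rec',(376,200),84),('bl',(299,215),60),('br',(351,209),60),('cell',(177,202),50),('fenceL',(288,198),28),('fenceR',(360,193),28)]:print(n,ray(p,uv,z).round(0))
p=camera_params('wrist');print(-p['R'].T@p['t'])
E
```

```text
lamp [[573.   2.  84.]]
rec [[ 596. -316.   84.]]
bl [[549. -75.  60.]]
br [[ 570. -240.   60.]]
cell [[587. 317.  50.]]
fenceL [[608. -39.  28.]]
fenceR [[ 628. -274.   28.]]
[109.32106153 595.5234995  371.89849522]
```

View pics/wrist0.png

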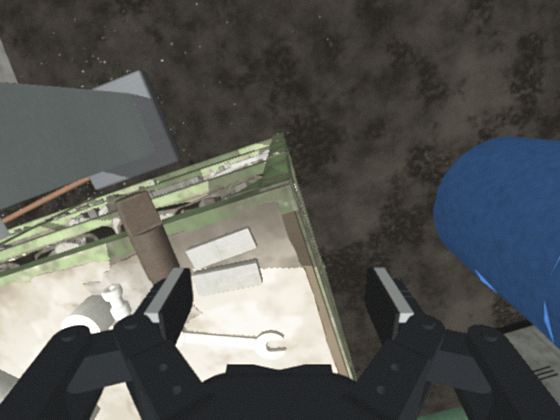

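The wrist view shows the bench's left corner. The fingers flank the centre column at about rows 270–420, so targets should sit in the upper half of the image. Next I move over the cell to look at it, then on to the gauge.

```bash
python3 -m crank '[-0.71,-0.165,0,0,0,0,-0.71,-0.165,0,0,0,0,-0.71,-0.165,0,0,0,0,-0.71,-0.165,0,0,0,0,-0.71,-0.165,0,0,0,0,-0.71,-0.165,0,0,0,0,-0.71,-0.165,0,0,0,0]'
python3 -m crank '[-0.71,-0.165,0,0,0,0,-0.71,-0.165,0,0,0,0,-0.71,-0.165,0,0,0,0,-0.71,-0.165,0,0,0,0,-0.71,-0.165,0,0,0,0,-0.71,-0.165,0,0,0,0,-0.71,-0.165,0,0,0,0,0,0,0,0,0,0,0,0,0,0,0,0]'
python3 - <<'E'
from h import *
st();cv2.imwrite('pics/w1.png',capture('wrist'));p=camera_params('wrist')
np.savez('w1.npz',**p)
E
```

```text
time: 0.85
tool_pos: [406.1, 436.8, 253.0]
orientation: [[-0.95, 0.312, -0.0], [0.312, 0.95, -0.0], [0.0, -0.0, -1.0]]
ft_force: [-0.5, 0.6, 0.4]
finger_gap: 1.0
grip_force: 0.0
time: 1.75
tool_pos: [623.4, 304.8, 252.4]
orientation: [[-0.95, 0.313, -0.001], [0.313, 0.95, -0.0], [0.001, -0.001, -1.0]]
ft_force: [-0.2, 0.0, 0.3]
finger_gap: 1.003
grip_force: 0.0
t 1.75 tcp [623.4 304.8 252.4] yaw_y 71.76 z [-1.4e-03 -3.0e-04 -1.0e+00] F [-0.2  0.   0.3] gap 1.003 g 0.0
```

View pics/w1.png

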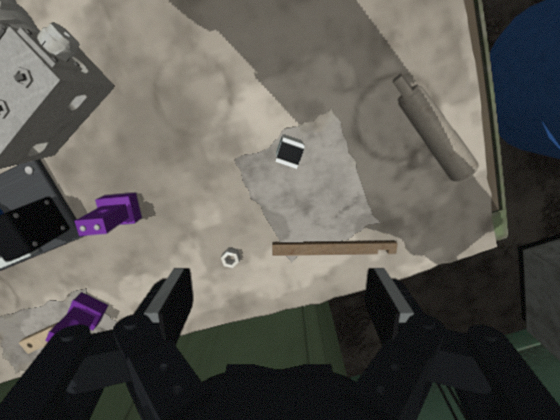

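The cell's cap is at (290,152), with white strips along its upper and lower edges. The nut is at (230,258). Next stop is the gauge.

```bash
python3 -m crank '[-0.275,-0.72,0,0,0,0,-0.275,-0.72,0,0,0,0,-0.275,-0.72,0,0,0,0,-0.275,-0.72,0,0,0,0,-0.275,-0.72,0,0,0,0,-0.275,-0.72,0,0,0,0]'
python3 -m crank '[-0.275,-0.72,0,0,0,0,-0.275,-0.72,0,0,0,0,-0.275,-0.72,0,0,0,0,-0.275,-0.72,0,0,0,0,-0.275,-0.72,0,0,0,0,-0.275,-0.72,0,0,0,0]' >/dev/null
python3 -m crank '[0,0,0,0,0,-0.81,0,0,0,0,0,-0.81,0,0,0,0,0,-0.81,0,0,0,0,0,-0.81,0,0,0,0,0,0,0,0,0,0,0,0]' 0 >/dev/null
python3 - <<'E'
from h import *
st();p=camera_params('wrist');im=capture('wrist');cv2.imwrite('pics/w2.png',im)
np.savez('w2.npz',**p)
E
```

```text
time: 2.4
tool_pos: [633.3, 74.6, 253.6]
orientation: [[-0.951, 0.309, 0.0], [0.309, 0.951, 0.0], [0.0, 0.0, -1.0]]
ft_force: [0.4, -0.5, 0.2]
finger_gap: 0.996
grip_force: 0.0
t 3.6 tcp [ 645.2 -155.2  253.5] yaw_y 94.07 z [-0.e+00  1.e-04 -1.e+00] F [ 0.4 -0.8  0.7] gap 0.003 g 0.0
```

View pics/w2.png

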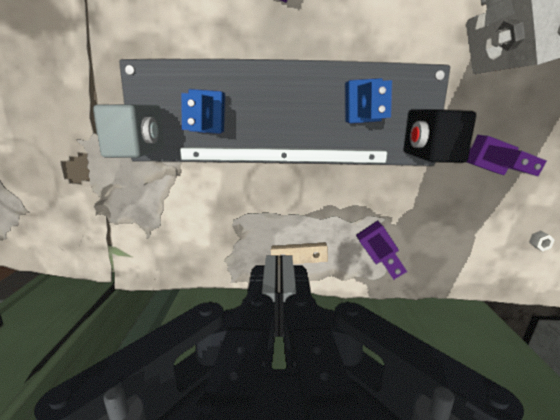

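The view shows:
- the fence top at (181–386, 150–162)
- the plate front edge from (120,60) to (449,64)
- blue blocks at (203,112) and (369,100)
- the red lens at (420,134) and the receiver lens at (150,130)

Now the measurements.

```bash
cat > g.py <<'E'
from h import *
def fit(P):
    vx,vy,x0,y0=cv2.fitLine(np.float32(P),cv2.DIST_HUBER,0,.01,.01).ravel();return np.array([vx,vy]),np.array([x0,y0])
E
python3 - <<'E'
from g import *
p=dict(np.load('w2.npz'));im=cv2.imread('pics/w2.png');g=cv2.cvtColor(im,6).astype(int)
gs=cv2.GaussianBlur(im,(3,3),0);gy=cv2.cvtColor(gs,6).astype(float)
# plate front edge (bench bright -> plate dark), fence edges
def edge(cols,r0,r1,sgn):
    out=[]
    for c in cols:
        d=sgn*np.diff(gy[r0:r1,c]);k=int(d.argmax())
        if 0<k<len(d)-1:
            a,b,e=d[k-1:k+2];k=k+.5*(a-e)/(a-2*b+e) if a-2*b+e else k
        out.append((c,r0+k+.5))
    return out
for n,cols,r0,r1,s,z in[('plate front',range(150,430,6),50,75,-1,12),('fence front',range(215,345,4),142,157,1,28),('fence back',range(215,345,4),154,168,-1,28)]:
    W=ray(p,edge(cols,r0,r1,s),z);d,o=fit(W[:,:2]);d=d*np.sign(d[1])
    print(n,'yaw',np.degrees(np.arctan2(-d[0],d[1])).round(2),'at y=-157 x',(o+d*((-157-o[1])/d[1]))[0].round(1))
hsv=cv2.cvtColor(im,40)
m=(g>200)&(np.indices(g.shape)[0]>140)&(np.indices(g.shape)[0]<170)
for i,s,c,mm in blobs(m,300):
    r=cv2.minAreaRect(np.argwhere(mm)[:,::-1].astype(np.float32));B=cv2.boxPoints(r)
    print('fence',r,ray(p,B,28).round(1).tolist())
m=((hsv[...,0]<8)|(hsv[...,0]>172))&(hsv[...,1]>150)&(hsv[...,2]>80)
for i,s,c,_ in blobs(m,40): print('red',s,c,ray(p,c,60).round(1))
m=(hsv[...,0]>100)&(hsv[...,0]<122)&(hsv[...,1]>120)&(hsv[...,2]>40)
for i,s,c,mm in blobs(m,200): print('blue',s,c)
b=cv2.resize(im[50:180,100:460],None,fx=2.2,fy=2.2,interpolation=2);cv2.imwrite('pics/w2c.png',b)
E
```

```text
plate front yaw 3.22 at y=-157 x 512.1
fence front yaw 3.28 at y=-157 x 607.3
fence back yaw 3.18 at y=-157 x 620.1
fence ((283.44207763671875, 154.6498565673828), (205.03765869140625, 10.808161735534668), 0.9093804955482483) [[625.6, -267.6, 28.0], [613.3, -267.1, 28.0], [600.5, -36.1, 28.0], [612.7, -34.1, 28.0]]
red [412 127   7  15  85] [415.05882353 133.84705882] [[577.8 -21.   60. ]]
blue [ 346   78   46   45 1785] [366.95798319 100.08963585]
blue [ 181   89   44   44 1637] [203.5565058  110.74404398]
```

View pics/w2c.png

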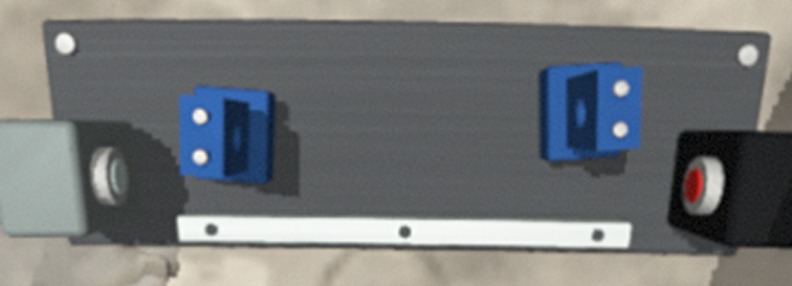

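```bash
cat >> g.py <<'E'
O=np.array([585.4,-152.8]);th=np.radians(3.23);A=np.array([[np.cos(th),-np.sin(th)],[np.sin(th),np.cos(th)]])
def G(W): return (np.atleast_2d(W)[:,:2]-O)@A      # world->gauge
def W(g): return O+A@np.array(g,float)             # gauge->world
E
python3 - <<'E'
from g import *
p=dict(np.load('w2.npz'))
for n,a,b in[('right',(200,116),(200,157)),('left',(621,88),(621,130))]:
    Q=G(ray(p,[(100+u/2.2,50+v/2.2) for u,v in(a,b)],86));print(n,Q.mean(0).round(1),'yaw',np.degrees(np.arctan2(*(Q[1]-Q[0])[::-1])).round(1))
for gx in[(-90,85),(-90,-85)]:
    print(W(gx),toolshift(np.r_[W(gx),44]-get_state()['tool_pos']))
p=dict(np.load('w1.npz'));im=cv2.imread('pics/w1.png');g=cv2.cvtColor(im,6);r=g[120:190,260:325]
for nm,m,z in(('cap',r<60,60),('white',r>205,60)):
    for i,s,c,mm in blobs(m,20):
        q=cv2.minAreaRect(np.argwhere(mm)[:,::-1].astype(np.float32)+[260,120]);B=ray(p,cv2.boxPoints(q),z)
        print(nm,s[4],B.mean(0).round(1),[(round(np.linalg.norm(B[i+1]-B[i]),1),round(np.degrees(np.arctan2(*(B[i+1]-B[i])[1::-1])),1)) for i in(0,1)])
E
```

```text
right [-17.8 -85.9] yaw -3.9
left [-31.3  86.3] yaw 6.3
[490.7537103  -73.00601624] [2.96653208 1.8638528  4.18969171]
[ 500.33223784 -242.73595411] [ 3.01669451 -1.53577713  4.18939626]Traceback (most recent call last):
  File "<stdin>", line 10, in <module>
cv2.error: OpenCV(4.12.0) /io/opencv/modules/imgproc/src/convhull.cpp:143: error: (-215:Assertion failed) total >= 0 && (depth == CV_32F || depth == CV_32S) in function 'convexHull'
```

```bash
python3 -m crank '[0.59,0.373,0,0,0,0,0.59,0.373,0,0,0,0,0.59,0.373,0,0,0,0,0.59,0.373,0,0,0,0,0.6,0.373,0,0,0,0,0,0,0,0,0,0.12,0,0,0.7,0,0,0,0,0,0.7,0,0,0,0,0,0.7,0,0,0,0,0,0.7,0,0,0]' 0 >/dev/null
python3 -m crank '[0,0,0.7,0,0,0,0,0,0.5,0,0,0,0,0,0.2,0,0,0,0,0,0,0,0,0]'
python3 - <<'E'
from g import *
st();s=get_state();print(G(s['tool_pos']));p=camera_params('wrist');im=capture('wrist');cv2.imwrite('pics/w3.png',im)
E
```

```text
time: 5.05
tool_pos: [490.5, -73.9, 42.3]
orientation: [[-0.998, -0.057, -0.002], [-0.057, 0.998, 0.0], [0.002, 0.0, -1.0]]
ft_force: [0.2, 0.2, 0.6]
finger_gap: 0.001
grip_force: 0.0
t 5.05 tcp [490.5 -73.9  42.3] yaw_y 93.26 z [-2.3e-03  3.0e-04 -1.0e+00] F [0.2 0.2 0.6] gap 0.001 g 0.0
[[-90.3190152   84.11485994]]
```

View pics/w3.png

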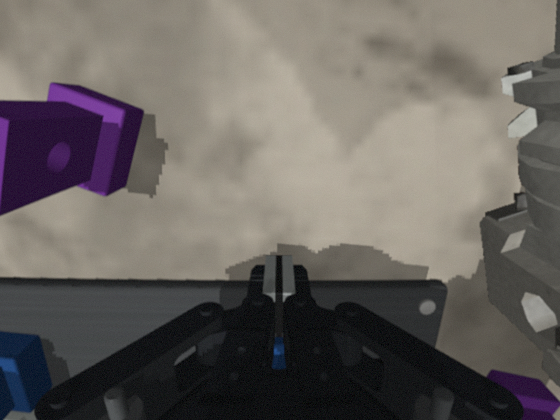

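The fingers are in front of the plate's lamp-side end. One blue block is directly ahead, hidden behind the fingers, and a purple decoy at (70,150) is clear of the path. Now pushing.

```bash
python3 -m crank '[-0.25,0.02,0,0,0,0,-0.2,0.02,0,0,0,0,-0.1,0,0,0,0,0,-0.1,0,0,0,0,0,-0.1,0,0,0,0,0,-0.1,0,0,0,0,0,-0.1,0,0,0,0,0,-0.06,0,0,0,0,0,-0.04,0,0,0,0,0,0,0,0,0,0,0]' |sed -n '1,2p;4p'
python3 -m crank '[-0.03,0,0,0,0,0,-0.03,0,0,0,0,0,0,0,0,0,0,0]' |sed -n '1,2p;4p'
python3 -c "
from g import *
st();print(G(get_state()['tool_pos']))"
```

```text
time: 6.1
tool_pos: [543.9, -69.0, 43.3]
ft_force: [-2.0, -0.5, 0.6]
time: 6.4
tool_pos: [546.7, -68.8, 43.3]
ft_force: [-0.8, -0.5, -0.0]
t 6.4 tcp [546.7 -68.8  43.3] yaw_y 93.3 z [ 5.e-04  1.e-04 -1.e+00] F [-0.8 -0.5 -0. ] gap -0.002 g 1.0
[[-33.872793    86.06589256]]
```

```bash
for i in 1 2 3; do python3 -m crank '[-0.02,0,0,0,0,0,0,0,0,0,0,0]' |sed -n '1,2p;4p'; done
```

```text
time: 6.6
tool_pos: [547.5, -68.7, 43.3]
ft_force: [-2.0, -0.2, 0.2]
time: 6.8
tool_pos: [547.6, -68.7, 43.2]
ft_force: [-6.4, -0.2, 3.0]
time: 7.0
tool_pos: [547.6, -68.7, 43.1]
ft_force: [-7.8, -1.8, 5.7]
```

```bash
python3 -m crank '[-0.03,0,0,0,0,0,0,0,0,0,0,0,0.25,0,0,0,0,0,0.7,0,0,0,0,0,0,-0.7,0,0,0,0,0,-0.7,0,0,0,0,0,-0.7,0,0,0,0,0,-0.7,0,0,0,0,0,-0.64,0,0,0,0,0,0,0,0,0,0]' 
python3 -c "
from g import *
st();print(G(get_state()['tool_pos']))"
```

```text
time: 8.0
tool_pos: [515.3, -247.3, 44.0]
orientation: [[-0.999, -0.054, 0.004], [-0.054, 0.999, -0.003], [-0.004, -0.003, -1.0]]
ft_force: [1.4, 0.3, -0.3]
finger_gap: 0.002
grip_force: 0.0
t 8.0 tcp [ 515.3 -247.3   44. ] yaw_y 93.07 z [ 0.0039 -0.0028 -1.    ] F [ 1.4  0.3 -0.3] gap 0.002 g 0.0
[[-75.27463771 -90.36477588]]
```

```bash
python3 -m crank '[-0.25,0.04,0,0,0,0,-0.1,0,0,0,0,0,-0.1,0,0,0,0,0,-0.1,0,0,0,0,0,-0.1,0,0,0,0,0,-0.08,0,0,0,0,0,-0.06,0,0,0,0,0,0,0,0,0,0,0]'  |sed -n '1,2p;4p'
python3 -c "
from g import *
st();print(G(get_state()['tool_pos']))"
```

```text
time: 8.8
tool_pos: [553.3, -238.6, 43.3]
ft_force: [-0.4, 0.1, 0.1]
t 8.8 tcp [ 553.3 -238.6   43.3] yaw_y 93.32 z [ 7.e-04  1.e-04 -1.e+00] F [-0.4  0.1  0.1] gap 0.0 g 0.0
[[-36.87596749 -83.85455935]]
```

```bash
python3 -m crank '[-0.03,-0.02,0,0,0,0,-0.03,-0.02,0,0,0,0,0,0,0,0,0,0]'  |sed -n '1,2p;4p'; for i in 1 2 3 4; do python3 -m crank '[-0.02,0,0,0,0,0,0,0,0,0,0,0]' |sed -n '1,2p;4p'; done
```

```text
time: 9.1
tool_pos: [555.8, -240.7, 43.2]
ft_force: [-0.0, 0.4, -0.5]
time: 9.3
tool_pos: [556.7, -240.6, 43.2]
ft_force: [-2.3, 0.7, 0.7]
time: 9.5
tool_pos: [556.8, -240.4, 43.2]
ft_force: [-6.3, 0.7, 2.5]
time: 9.7
tool_pos: [556.9, -240.4, 43.2]
ft_force: [-7.8, -0.4, 5.6]
time: 9.9
tool_pos: [557.1, -240.3, 43.1]
ft_force: [-11.0, 0.4, 7.6]
```

```bash
python3 -m crank '[0.2,0,0,0,0,0,0.6,0,0,0,0,0,0,0,-0.7,0,0,0,0,0,-0.8,0,0,0,0,0,-0.8,0,0,0,0,0,-0.8,0,0,0,0,0,-0.8,0,0,0,-0.6,0.4,-0.3,0,0,0,-0.7,0.4,0,0,0,0,-0.7,0.4,0,0,0,0]' >/dev/null
python3 -m crank '[-0.65,0.41,0,0,0,0,0,0,0,0,0,0,0,0,0,0,0,0]' |sed -n '1,2p;4p'
python3 - <<'E'
from g import *
st();p=camera_params('wrist');im=capture('wrist');np.savez('w4.npz',**p)
b=cv2.resize(im[50:180,100:460],None,fx=2.2,fy=2.2,interpolation=2);cv2.imwrite('pics/w4c.png',b)
E
```

```text
time: 11.2
tool_pos: [648.2, -154.0, 253.0]
ft_force: [-0.8, -0.5, 0.4]
t 11.2 tcp [ 648.2 -154.   253. ] yaw_y 93.39 z [ 6.e-04 -0.e+00 -1.e+00] F [-0.8 -0.5  0.4] gap 0.001 g 0.0
```

View pics/w4c.png

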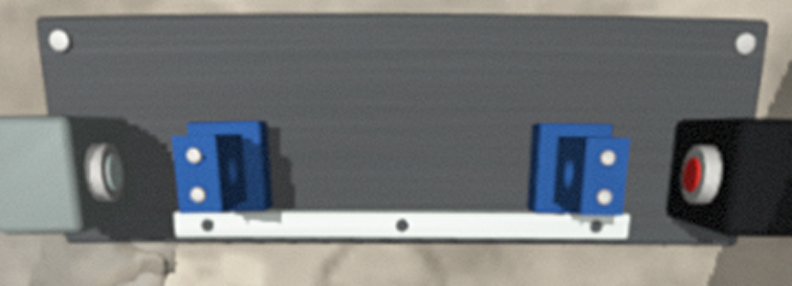

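Both blocks are flush against the fence, with dots at (193,155)/(197,195) on the right block and (608,157)/(604,197) on the left. I'll verify that numerically and get the cell pose from the earlier view.

Run:
```python
from g import *
p=dict(np.load('w4.npz'))
for n,a,b in[('right',(193,155),(197,195)),('left',(608,157),(604,197))]:
    Q=G(ray(p,[(100+u/2.2,50+v/2.2) for u,v in(a,b)],86));print(n,Q.mean(0).round(1),'yaw',np.degrees(np.arctan2(*(Q[1]-Q[0])[::-1])).round(1))
p=dict(np.load('w1.npz'));im=cv2.imread('pics/w1.png');g=cv2.cvtColor(im,6);r=g[120:190,260:325]
for nm,m,z in(('cap',r<70,60),('white',r>205,60)):
    for i,s,c,mm in blobs(m,20):
        q=cv2.minAreaRect((np.argwhere(mm)[:,::-1]+[260,120]).astype(np.float32));B=ray(p,cv2.boxPoints(q),z)
        print(nm,s[4],np.round(q[0],1),B.mean(0).round(1),[(round(np.linalg.norm(B[i+1]-B[i]),1),round(np.degrees(np.arctan2(*(B[i+1]-B[i])[1::-1])),1)) for i in(0,1)])
cv2.imwrite('pics/c1.png',cv2.resize(r,None,fx=8,fy=8,interpolation=0))
```

```text
right [ -0.3 -87.1] yaw 1.1
left [ 0.  84.6] yaw -0.4
cap 356 [289.9 153. ] [590.  328.7  60. ] [(np.float64(16.0), np.float64(143.3)), (np.float64(22.8), np.float64(53.7))]
white 57 [293.1 142.7] [581.2 334.9  60. ] [(np.float64(2.5), np.float64(143.3)), (np.float64(21.7), np.float64(53.8))]
white 62 [286.2 163.1] [598.7 322.   60. ] [(np.float64(2.6), np.float64(143.3)), (np.float64(21.9), np.float64(53.4))]
```

View pics/c1.png

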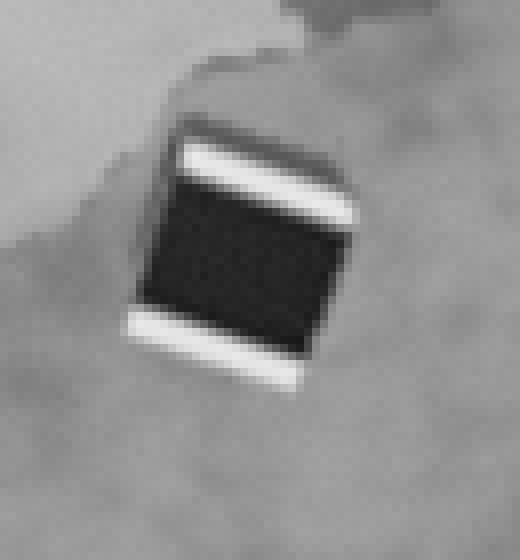

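```bash
python3 -m crank '[0.042,0.693,0,0,0,0,0.042,0.693,0,0,0,0,0.042,0.693,0,0,0,0,0.042,0.693,0,0,0,0,0.042,0.693,0,0,0,0,0.042,0.693,0,0,0,0,0.042,0.693,0,0,0,0]' 0.65 40 >/dev/null
python3 -m crank '[0.042,0.693,0,0,0,0,0.042,0.693,0,0,0,0,0.042,0.693,0,0,0,0,0.042,0.693,0,0,0,0,0.042,0.693,0,0,0,0,0.042,0.693,0,0,0,0,0.042,0.693,0,0,0,0]'  >/dev/null
python3 -m crank '[0,0,0,0,0,-0.81,0,0,0,0,0,-0.81,0,0,0,0,0,-0.81,0,0,0,0,0,-0.81,0,0,0,0,0,-0.81,0,0,0,0,0,-0.81,0,0,0,0,0,-0.81,0,0,0,0,0,-0.81,0,0,0,0,0,-0.81,0,0,0,0,0,0]' >/dev/null
python3 -m crank '[0,0,0,0,0,0]' >/dev/null
cat > cell.py <<'E'
from g import *
st();p=camera_params('wrist');im=capture('wrist')
import sys;cv2.imwrite(sys.argv[1],im)
g=cv2.cvtColor(im,6);c=proj(p,[590,328.5,60])[0];x0,y0=(c-35).astype(int);r=g[y0:y0+70,x0:x0+70]
print(c)
for nm,m in(('cap',r<70),('white',r>190)):
    for i,s,c,mm in blobs(m,30):
        q=cv2.minAreaRect((np.argwhere(mm)[:,::-1]+[x0,y0]).astype(np.float32));B=ray(p,cv2.boxPoints(q),60)
        print(nm,s[4],np.round(q[0],1),B.mean(0).round(1),[(round(np.linalg.norm(B[i+1]-B[i]),1),round(np.degrees(np.arctan2(*(B[i+1]-B[i])[1::-1])),1)) for i in(0,1)])
E
python3 cell.py pics/c2.png
```

```text
t 13.75 tcp [590.3 327.  253.7] yaw_y 143.22 z [ 4.e-04  2.e-04 -1.e+00] F [-0.6  0.4 -0. ] gap 0.648 g 0.0
[279.53158126 189.40409073]
cap 299 [278.  188.5] [590.8 326.8  60. ] [(np.float64(14.7), np.float64(143.2)), (np.float64(20.8), np.float64(53.6))]
white 63 [268. 189.] [599.6 320.9  60. ] [(np.float64(2.1), np.float64(143.2)), (np.float64(21.9), np.float64(52.7))]
white 73 [288.5 189. ] [582.2 333.9  60. ] [(np.float64(3.1), np.float64(143.2)), (np.float64(21.9), np.float64(53.9))]
```

```bash
python3 -m crank '[0,0,0.7,0,0,0,0,0,0.7,0,0,0,0,0,0.7,0,0,0,0,0,0.7,0,0,0,0,0,0.7,0,0,0,0,0,0.5,0,0,0,0,0,0.25,0,0,0,0,0,0,0,0,0,0,0,0,0,0,0]' |sed -n '1,2p;4p'
python3 -m crank '[0,0,0,0,0,0,0,0,0,0,0,0,0,0,0,0,0,0,0,0,0,0,0,0,0,0,0,0,0,0,0,0,0,0,0,0,0,0,0,0,0,0]' 0 40
python3 -m crank '[0,0,-0.2,0,0,0,0,0,-0.4,0,0,0,0,0,-0.4,0,0,0,0,0,0,0,0,0,0,0,0,0,0,0,0,0,0,0,0,0]'
```

```text
time: 14.7
tool_pos: [590.9, 328.3, 41.9]
ft_force: [0.3, 0.5, 0.6]
time: 15.4
tool_pos: [591.3, 328.6, 42.6]
orientation: [[-0.596, -0.803, 0.003], [-0.803, 0.596, 0.001], [-0.003, -0.001, -1.0]]
ft_force: [1.2, -0.3, 6.9]
finger_gap: 0.295
grip_force: 40.1
time: 16.0
tool_pos: [589.5, 327.6, 89.7]
orientation: [[-0.596, -0.803, -0.002], [-0.803, 0.596, -0.001], [0.002, 0.001, -1.0]]
ft_force: [0.2, -0.3, -0.6]
finger_gap: 0.298
grip_force: 39.3
```

```bash
python3 -m crank '[0,0,-0.7,0,0,0,0,0,-0.7,0,0,0,0,0,-0.7,0,0,0,0,0,-0.7,0,0,0,0.55,-0.4,0,0,0,0,0.554,-0.404,0,0,0,0,0.554,-0.404,0,0,0,0,0.554,-0.404,0,0,0,0]' >/dev/null
python3 -m crank '[0.554,-0.404,0,0,0,0,0.554,-0.404,0,0,0,0,0.554,-0.404,0,0,0,0,0.554,-0.404,0,0,0,0,0.554,-0.404,0,0,0,0,0.554,-0.404,0,0,0,0,0.554,-0.404,0,0,0,0,0.554,-0.404,0,0,0,0,0.554,-0.404,0,0,0,0,0.554,-0.404,0,0,0,0]'  |sed -n '1,2p;4,6p'
python3 -m crank '[0,0,0,0,0,-0.7275,0,0,0,0,0,-0.7275,0,0,0,0,0,-0.7275,0,0,0,0,0,-0.7275,0,0,0,0,0,-0.7275,0,0,0,0,0,-0.7275,0,0,0,0,0,-0.7275,0,0,0,0,0,-0.7275,0,0,0,0,0,0,0,0,0,0,0,0]' |sed -n '1,2p;4,6p'
python3 - <<'E'
from g import *
st();s=get_state();print(G(s['tool_pos']),toolshift(np.r_[O,72.6]-s['tool_pos']),np.degrees(np.arctan2(*s['orientation'][1::-1,1]))-3.23)
E
```

```text
time: 17.8
tool_pos: [585.3, -152.9, 229.4]
ft_force: [-0.3, 0.9, -1.4]
finger_gap: 0.299
grip_force: 39.5
time: 18.8
tool_pos: [585.7, -151.6, 229.8]
ft_force: [-0.1, -0.1, -1.2]
finger_gap: 0.301
grip_force: 39.5
t 18.8 tcp [ 585.7 -151.6  229.8] yaw_y -176.68 z [-1.6e-03  4.0e-04 -1.0e+00] F [-0.1 -0.1 -1.2] gap 0.301 g 39.5
[[0.38646366 1.20070096]] [2.54133655e-02 2.88215391e-03 3.14484020e+00] -179.9076738394347
```

```bash
python3 -m crank '[0,0,0.6,0,0,0,0,0,0.6,0,0,0,0,0,0.6,0,0,0,0,0,0.6,0,0,0,0,0,0.4,0,0,0,0,0,0.24,0,0,0,0,0,0.1,0,0,0,0,0,0,0,0,0,0,0,0,0,0,0,0,0,0,0,0,0]' |sed -n '1,2p;4,6p'
python3 - <<'E'
from g import *
st();print(G(get_state()['tool_pos']));im=capture('wrist');cv2.imwrite('pics/w5.png',im);s=capture('scene')
p=camera_params('scene');u,v=proj(p,[*O,60])[0].astype(int)
c=cv2.resize(s[v-45:v+45,u-70:u+70],None,fx=5,fy=5,interpolation=2);cv2.imwrite('pics/s5.png',c)
print(((proj(p,[*O,60])-[u-70,v-45])*5).round())
E
```

```text
time: 19.8
tool_pos: [587.2, -152.0, 75.1]
ft_force: [-0.1, -0.2, -1.6]
finger_gap: 0.297
grip_force: 39.7
t 19.8 tcp [ 587.2 -152.    75.1] yaw_y -176.58 z [ 2.2e-03 -5.0e-04 -1.0e+00] F [-0.1 -0.2 -1.6] gap 0.297 g 39.7
[[1.82238868 0.73559987]]
[[351. 227.]]
```

View pics/w5.png

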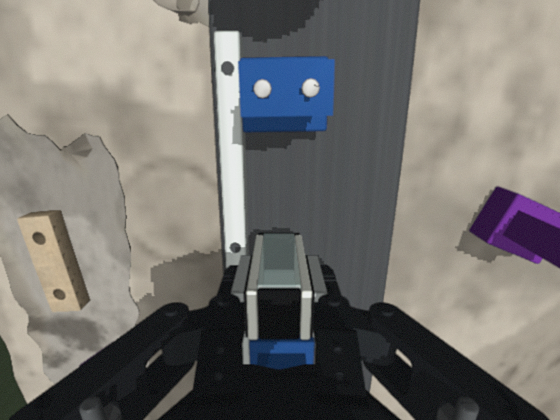

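View pics/s5.png

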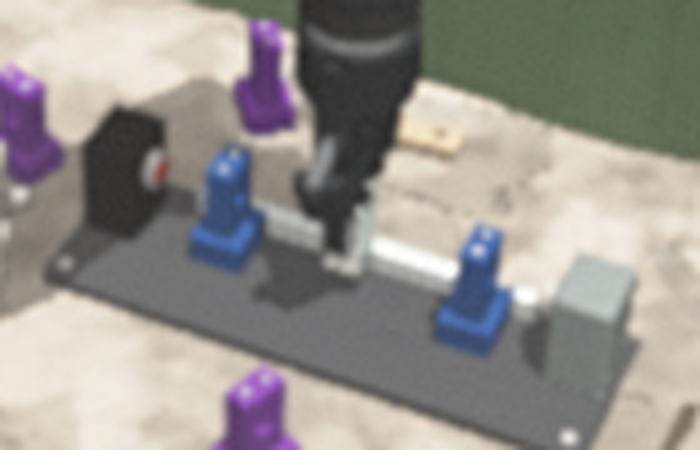

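The cell is held upright between the two blocks, its windows facing along the beam and its frosted faces under the pads. Both blocks are still flush. I'll make a small trim, let it settle, then hand in.

```bash
python3 -m crank '[0,0.02,0.03,0,0,0,0,0,0,0,0,0,0,0,0,0,0,0,0,0,0,0,0,0,0,0,0,0,0,0]' >/dev/null
python3 -c "
from g import *
st();print(G(get_state()['tool_pos']),get_state()['qvel'].round(3))"
```

```text
t 20.4 tcp [ 585.2 -151.7   72.3] yaw_y -176.56 z [-0. -0. -1.] F [ 0.1 -0.5 -0.6] gap 0.302 g 39.7
[[-0.1690764   1.06483673]] [ 0.023 -0.012  0.013 -0.01   0.019 -0.053]
```

```bash
python3 -c "
from rig import *
print(sign_off())"
```

```text
the job is handed in; nothing more can be done
None
```

The job is handed in at about 20 s of the 64 s limit, with no verdict returned: both blocks measured flush against the fence, and the cell is held by its frosted faces, upright and square to the beam. By the arm's pose, the cell's centre is within about 1 mm of mid-beam.

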